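# Lay the box file down and stow it under the desk shelf

### The arm

A 6-joint arm with a two-finger parallel gripper is mounted at the origin on the work surface. World frame = base frame: x ahead of the robot, y to its left, z up, the work surface at z = 0. Lengths are in m, angles in rad, forces in N, time in s.
With the tool pointing down it reaches from about 0.35 to 0.775 m from the base axis. Payload 7.3 kg.
Tool frame: the origin (TCP) lies at the very end of the fingers, on their centre line; the grasp point (between the pads) lies 19 mm behind it (robot.hold_point_z is the distance from the TCP to the grasp point, in m); z points along the fingers, y is the direction in which the jaws open and shut (so a half turn about z gives the same grasp; the last joint's range is limited). The gripper opens to 92 mm and grips with 3 to 60 N. Pads are 19 mm wide; open, the fingers measure 130 mm over their backs; the gripper's body (75 mm by 190 mm) begins 47 mm behind the grasp point.
Start: joints at [1.028, 0.342, 1.524, -0, 1.275, -0.146], TCP at [0.203, 0.484, 0.227] pointing down, gripper open.
Joint ranges: [-2.53, 2.53], [-0.77, 2.02], [0.04, 2.7], [-1, 4.14], [0.28, 2.66], [-3.11, 3.11]. Speed limits (rad/s): [2.57, 2.57, 3.14, 3.14, 3.14, 3.14].

### API

Orientations are given as [roll, pitch, yaw] about the fixed x, y, z axes, in that order (R = Rz(yaw) Ry(pitch) Rx(roll)).
In Python, from cell import monitor, viewer, robot gives the robot as it stands.
- The arm moves only by the tool move_arm, never from a script. Its argument "deltas" is a list of rows, each an object of numbers: "x", "y", "z": the shift along the tool's x, y, z in m; "wx", "wy", "wz": the turn, a rotation vector about the tool's x, y, z in degrees; "hand": the opening, from 0 (shut) to 1 (fully open). In form: [{"x": .., "y": .., "z": .., "wx": .., "wy": .., "wz": .., "hand": ..}, ...]. A call has 1 to 8 rows; each row is the pose to reach, as a shift and turn from the pose commanded when the call began, along the tool's axes at that moment; what a row does not reach only later rows make up. A row lasts 1/8 s, in which the tool goes at most 62.5 mm and 10.7 degrees, less where a joint would pass 70% of its speed; a pose out of reach is approached as far as the arm can. A call with a gripper value outside its range is refused whole. The fingers move at their own pace and stop on an object; "grip_force" is the grip in N (left out, the last holds). Time passes only in rows, so rows that repeat a pose let the fingers close. It gives the time, the measured TCP pose, the force and the opening at its end, in the units of the state.
- monitor.observe(): the state, without advancing time (a new reading comes with each control period).
- viewer.read_camera(name): name is "scene" or "top" or "wrist"; returns the picture (400x640x3 uint8, red, green, blue); there is no depth.
- viewer.camera_params(name): a dict with "camera_matrix" (3x3 intrinsics, pixels), "R" (3x3) and "t" (3): a world point X has camera coordinates R X + t. Camera axes: x right, y down, z forward; pixel columns grow to the right and rows downward; lengths in m; the calibration is good to about 2 mm. A picture is of the moment at which its call begins: read the wrist's pose just before it. camera_params takes no time and is no camera call; for the wrist camera it gives the pose at the moment of the call.
- robot.hand_in(): hands the job in, once; it reports no verdict.
The state is a dict: "time": time; "qpos": joint angles; "qvel": joint speeds; "joint_efforts": joint torques, N m; "tool_pos": TCP position; "tool_rot": TCP orientation; "contact_force": force on the tool from outside, world axes, zero at the start; "torque": the same for the moment, N m; "opening": finger opening in m.
Only numpy, scipy, OpenCV 4.12 (cv2) and the standard library are available. Lean on these libraries where they do the work, as an engineer would, in place of code of your own. Each camera call takes 0.05 s, during which the arm holds its last target. There are 200 camera calls.

### The job

Push the blue box file over towards the low desk shelf so that it lies flat on the desk with its label up, then gently push it in under the shelf, straight, until it stops against the back and its near end is flush with the shelf's front edge. Only push with the fingers: do not pinch, lift or carry the file. Leave the yellow file standing where it is and leave everything else on the desk alone.

Things in the scene. Friction and masses are not known exactly. Their poses are not given: they have to be found in the camera images.
- blue_file: blue box file, loose: 130 wide (its x) x 50 thick (y) x 190 high (z) mm, about 0.45 kg, white label on its -y cover. Origin: centre of its underside. Starts upright on the desk, label facing away from the shelf, its +y within 0.15 rad of the shelf's +y. Laid down label up: origin 25 mm above the desk, z level and pointing towards the shelf, y down.
- blue_file_centre (a point): centre of the blue file, 95 mm along its z from the underside; 95 mm above the desk when upright, 25 when flat. A push of a few N towards the shelf, 120 to 180 mm above the desk, tips the file about its lower +y edge with little sliding; past about 0.26 rad it falls by itself, label up, its underside then facing away from the shelf
- blue_file_front: labelled cover of the blue file, 130 x 4 x 190, part of it; origin: the cover's centre
- blue_file_back: opposite cover of the blue file (side +y of the file), same size, part of it; origin: the cover's centre
- yellow_file: yellow box file, loose: 130 wide (its x) x 50 thick (y) x 190 high (z) mm, about 0.45 kg, white label on its -y cover. Origin: centre of its underside. Starts upright on the desk, label facing away from the shelf, its +y within 0.15 rad of the shelf's +y. Stands 170 to 225 mm from the blue one, either side of it; must stay.
- shelf_mouth (a point): middle of the front edge, at desk level, of a fixed low wooden shelf with dark metal sides, 430 wide (x) x 200 deep (y) x 80 high (mm). +y points in under it, z up. No floor: the file slides on the desk. Clear inside: 65 high, 406 wide; rigid back stop 188 in from the front edge
- shelf: the same shelf, same origin and axes. A file pushed home sticks out 2 mm. A green note block and a pen tray on its top lie over 115 mm from the front edge, up to 26 mm above the top. The blue file, once laid down, ends roughly 30 to 80 mm short of the front edge, wholly between the sides
- mug: white mug, 80 across, 95 high, handle 30 mm out (mm), loose, to be left alone; origin: centre of its underside
- pen_pot: black pen pot with pens, 76 across, 150 high over the pens (mm), loose, to be left alone; origin: centre of its underside
- stapler: red and black stapler, 150 x 36 x 65 high (mm), loose, to be left alone; origin: centre of its underside
- mouse: black computer mouse, 100 x 56 x 34 high (mm), loose, to be left alone; origin: centre of its underside
Mind the look-alikes: they are no part of the job. Of the things that look like the blue_file, take the one that is farthest to the robot's left at the start. Several things have the shape of the yellow_file; the one meant has the colours described above.

How it is judged:
On the way:
1. the blue file lies flat on the desk, label up (angle between blue_file's own y axis and vertical above 3 rad and height (world z) of blue_file between 0.015 and 0.035 m and linear speed of blue_file below 0.01 m/s and angular speed of blue_file below 0.1 rad/s), for 0.2 s.
At the end, for the whole second after the job is handed in: the blue file lies flat on the desk under the shelf, label up, at rest, its near end within about 12 mm of flush with the shelf's front edge, between the shelf's sides, straight to within 0.1 rad; the yellow file still stands within 20 mm of its place (all of step 1 and y of blue_file in the frame of shelf_mouth between -0.014 and 0.01 m and x of blue_file in the frame of shelf_mouth between -0.15 and 0.15 m and angle between the z axis of blue_file and the y axis of shelf_mouth, either way round below 0.1 rad and distance of yellow_file from where it was at the start of the episode below 0.02 m and angle between yellow_file's own z axis and vertical below 0.12 rad); the robot touches nothing.
It fails at once if the blue file is lifted or carried (height (world z) of blue_file_centre above 0.118 m or height (world z) of blue_file above 0.05 m).
It fails at once if the blue file is pinched between the fingers (fingers on both covers at once) (contact force between the fingers and blue_file_front above 0.5 N and contact force between the fingers and blue_file_back above 0.5 N).
It fails at once if the yellow file is moved more than 20 mm or tipped (distance of yellow_file from where it was at the start of the episode above 0.02 m or angle between yellow_file's own z axis and vertical above 0.12 rad).
It fails at once if the blue file is pushed hard, with over 40 N (contact force between the fingers and blue_file above 40 N).
It fails at once if another thing on the desk (mug, pen pot, stapler or mouse) is moved more than 25 mm or tipped (distance of any of mug, pen_pot, stapler, mouse from where it was at the start of the episode above 0.025 m or angle between any of mug, pen_pot, stapler, mouse's own z axis and vertical above 0.2 rad).
It also fails if it takes over 53 s, if anything falls off the work surface, if the arm or the gripper's body presses on something with over 40 N, if the wrist force passes 120 N, or if a joint passes its speed limit or range.

## Working session

There is one attempt and no reset: what is moved stays moved. The work goes in short steps, Python scripts to look and compute and a tool call to move; the robot and the scene stay as the last step left them, time stands still between calls to the robot, and variables do not carry over. Pictures are saved under pics/ and viewed, about 8 in all and at most 12, crops included, and the job is handed in when it is done.

Besides the shell and the picture viewer there is one more tool, called after "Emit:" as a command line: name --argument value ..., lists and objects as JSON in quotes. move_arm: Moves the arm, as the interface text tells. Its arguments: {"type":"object","properties":{"deltas":{"type":"array","items":{"type":"object","properties":{"x":{"type":"number"},"y":{"type":"number"},"z":{"type":"number"},"wx":{"type":"number"},"wy":{"type":"number"},"wz":{"type":"number"},"hand":{"type":"number"}}}},"grip_force":{"type":"number"}},"required":["deltas"]}

```bash
mkdir -p pics; ls; python3 - <<'E'
from cell import monitor, viewer, robot
import cv2
for n in ("scene","top"):
    p=viewer.camera_params(n); print(n,p)
    cv2.imwrite(f"pics/{n}0.png",viewer.read_camera(n)[:,:,::-1])
s=monitor.observe();print(s)
E
```

```text
pics
scene {'camera_matrix': array([[456.19379211,   0.        , 321.84648568],
       [  0.        , 456.19379211, 191.66368915],
       [  0.        ,   0.        ,   1.        ]]), 'R': array([[ 0.22417214,  0.9745037 , -0.00945478],
       [ 0.61704033, -0.14943825, -0.77261209],
       [-0.75432625,  0.16736413, -0.63480797]]), 't': array([-0.06146931, -0.23154424,  1.65154556])}
top {'camera_matrix': array([[506.91597485,   0.        , 315.17713562],
       [  0.        , 506.91597485, 196.32464095],
       [  0.        ,   0.        ,   1.        ]]), 'R': array([[ 0.00175362, -0.99999031, -0.0040369 ],
       [-0.99720976, -0.00144745, -0.07463645],
       [ 0.07462988,  0.00415652, -0.99720264]]), 't': array([-0.04277416,  0.46566451,  1.47388128])}
{'time': 0.1, 'qpos': array([ 1.02800409e+00,  3.42625580e-01,  1.52493832e+00,  6.91092849e-06,
        1.27543675e+00, -1.45962511e-01]), 'qvel': array([-0.00114339, -0.00305419, -0.0031    , -0.00124532,  0.00090784,
       -0.00029556]), 'joint_efforts': array([ 7.60205112e-04, -4.32005632e+01, -2.44692260e+01,  7.18242559e-02,
        5.25987719e-02, -7.71590885e-05]), 'tool_pos': array([0.20267016, 0.48388856, 0.22612286]), 'tool_rot': array([-3.14020059e+00, -2.11324424e-04,  2.74476077e+00]), 'contact_force': array([-0.01537104,  0.3231583 ,  0.97558336]), 'torque': array([ 0.00822534,  0.02642428, -0.0041045 ]), 'opening': 0.09151025625351525}
```

View pics/scene0.png

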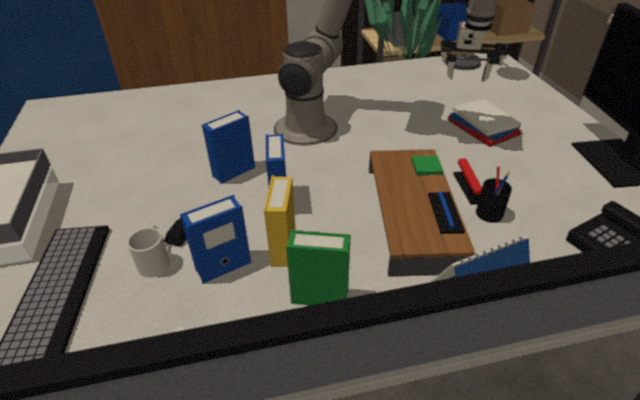

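View pics/top0.png

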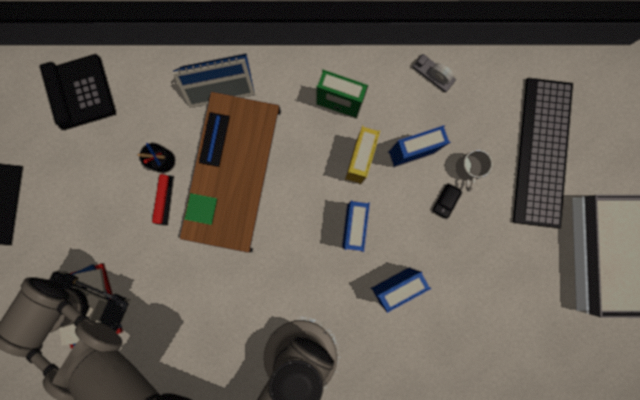

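Blue candidates in the top view are (357,226), (420,145) and (402,290). World +y is image left, so the target is the one at (357,226). The yellow file is at (363,155); green (342,92) is a look-alike. The shelf is at (230,170), with its front edge facing right.

```bash
cat > h.py <<'E'
from cell import monitor, viewer, robot
import cv2, numpy as np
def ray(name,px,z):
    p=viewer.camera_params(name); R,t=p["R"],p["t"]; c=-R.T@t
    px=np.atleast_2d(px).astype(float)
    d=np.c_[px,np.ones(len(px))]@np.linalg.inv(p["camera_matrix"]).T@R
    return c+d*((z-c[2])/d[:,2])[:,None]
def proj(name,X):
    p=viewer.camera_params(name); q=(p["R"]@np.atleast_2d(X).T+p["t"][:,None]); q=p["camera_matrix"]@q; return (q[:2]/q[2]).T
def boxpx(mask):
    cs,_=cv2.findContours(mask.astype(np.uint8),cv2.RETR_EXTERNAL,cv2.CHAIN_APPROX_NONE)
    c=max(cs,key=cv2.contourArea); return cv2.boxPoints(cv2.minAreaRect(c))
def rect(name,mask,z):
    "min area rect of largest blob, in world xy at height z: centre, sizes, angle"
    cs,_=cv2.findContours(mask.astype(np.uint8),cv2.RETR_EXTERNAL,cv2.CHAIN_APPROX_NONE)
    c=max(cs,key=cv2.contourArea)[:,0]
    w=ray(name,c,z)[:,:2].astype(np.float32)
    r=cv2.minAreaRect(w*1000); return r,cv2.boxPoints(r)
E
python3 - <<'E'
from h import *
im=cv2.imread("pics/top0.png"); hsv=cv2.cvtColor(im,cv2.COLOR_BGR2HSV); H,S,V=cv2.split(hsv)
def win(m,x0,x1,y0,y1):
    o=np.zeros_like(m); o[y0:y1,x0:x1]=m[y0:y1,x0:x1]; return o
blue=win((H>100)&(H<125)&(S>120)&(V>60),335,380,190,260)
yel=win((H>15)&(H<35)&(S>110)&(V>90),340,390,120,190)
wood=win((H>3)&(H<22)&(S>90)&(V>50),170,290,85,260)
for n,m,z in (("blue",blue,.19),("yellow",yel,.19),("wood",wood,.08)):
    r,b=rect("top",m,z); print(n,r,b.round(0).tolist())
    cv2.drawContours(im,[boxpx(m).astype(int)],-1,(0,0,255),1)
    # label (white) inside
lab=win((S<70)&(V>110),340,375,195,255); r,b=rect("top",lab,.19); print("blue top paper",r)
lab=win((S<90)&(V>110),345,382,125,188); r,b=rect("top",lab,.19); print("yellow top paper",r)
c=cv2.resize(im[80:270,170:400],None,fx=3,fy=3,interpolation=cv2.INTER_CUBIC); cv2.imwrite("pics/crop1.png",c)
E
```

```text
blue ((376.7347717285156, -148.89915466308594), (49.34690856933594, 121.332275390625), 82.82981872558594) [[313.0, -166.0], [434.0, -181.0], [440.0, -132.0], [320.0, -117.0]]
yellow ((570.9740600585938, -169.89266967773438), (53.63253402709961, 127.3736572265625), 72.83946228027344) [[502.0, -177.0], [624.0, -214.0], [640.0, -163.0], [518.0, -125.0]]
wood ((533.7431640625, 200.37277221679688), (201.940673828125, 428.5339660644531), 79.01844024658203) [[304.0, 142.0], [725.0, 60.0], [763.0, 259.0], [343.0, 340.0]]
blue top paper ((380.1520690917969, -151.31954956054688), (88.36160278320312, 152.83154296875), 89.89110565185547)
yellow top paper ((508.79913330078125, -167.39183044433594), (62.944679260253906, 94.19843292236328), 0.07887843996286392)
```

View pics/crop1.png

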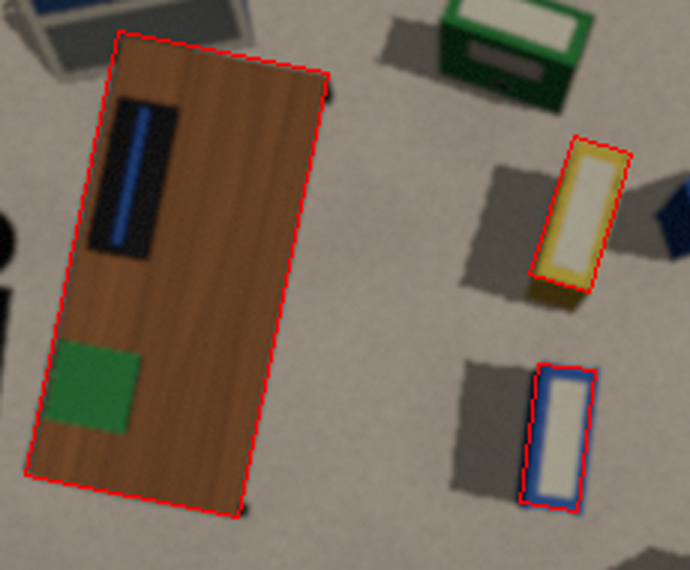

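Emit:
move_arm --deltas '[{"x": -0.042,"y": -0.028,"z": -0.01,"wz": 9.3,"hand": 0.6},{"x": -0.085,"y": -0.055,"z": -0.02,"wz": 18.6,"hand": 0.6},{"x": -0.127,"y": -0.083,"z": -0.03,"wz": 27.9,"hand": 0.6},{"x": -0.17,"y": -0.11,"z": -0.03,"wz": 37.2,"hand": 0.6},{"x": -0.212,"y": -0.138,"z": -0.03,"wz": 46.5,"hand": 0.6},{"x": -0.254,"y": -0.165,"z": -0.03,"wz": 55.8,"hand": 0.6},{"x": -0.296,"y": -0.193,"z": -0.03,"wz": 65.1,"hand": 0.6},{"x": -0.338,"y": -0.22,"z": -0.03,"wz": 74.5,"hand": 0.6}]'

```text
schema error: expected keys x, y, z, wx, wy, wz, hand
```

```bash
python3 - <<'E'
from h import *
im=cv2.imread("pics/top0.png"); hsv=cv2.cvtColor(im,cv2.COLOR_BGR2HSV); H,S,V=cv2.split(hsv)
m=((H>100)&(H<125)&(S>120)&(V>60)); o=np.zeros_like(m); o[260:320,365:440]=m[260:320,365:440]
print("decoy",rect("top",o,.19)[1].round(0).tolist())
s=monitor.observe(); print(s["time"],s["tool_pos"],np.degrees(s["tool_rot"]),s["opening"],s["contact_force"])
E
```

```text
decoy [[157.0, -224.0], [217.0, -335.0], [260.0, -312.0], [200.0, -201.0]]
0.1 [0.20267016 0.48388856 0.22612286] [-1.79920241e+02 -1.21079976e-02  1.57263208e+02] 0.09151025625351525 [-0.01537104  0.3231583   0.97558336]
```

Emit:
move_arm --deltas '[{"x": -0.042,"y": -0.028,"z": -0.01,"wx": 0,"wy": 0,"wz": 9.3,"hand": 0.6},{"x": -0.085,"y": -0.055,"z": -0.02,"wx": 0,"wy": 0,"wz": 18.6,"hand": 0.6},{"x": -0.127,"y": -0.083,"z": -0.03,"wx": 0,"wy": 0,"wz": 27.9,"hand": 0.6},{"x": -0.17,"y": -0.11,"z": -0.03,"wx": 0,"wy": 0,"wz": 37.2,"hand": 0.6},{"x": -0.212,"y": -0.138,"z": -0.03,"wx": 0,"wy": 0,"wz": 46.5,"hand": 0.6},{"x": -0.254,"y": -0.165,"z": -0.03,"wx": 0,"wy": 0,"wz": 55.8,"hand": 0.6},{"x": -0.296,"y": -0.193,"z": -0.03,"wx": 0,"wy": 0,"wz": 65.1,"hand": 0.6},{"x": -0.338,"y": -0.22,"z": -0.03,"wx": 0,"wy": 0,"wz": 74.5,"hand": 0.6}]'

```text
time: 1.1
tool_pos: [0.4301, 0.1492, 0.2565]
tool_rot: [-3.141, -0.0, 1.439]
contact_force: [0.8, -0.2, -0.5]
opening: 0.0551
```

Emit:
move_arm --deltas '[{"x": -0.06,"y": -0.002,"z": 0,"wx": 0,"wy": 0,"wz": 0,"hand": 0.6},{"x": -0.12,"y": -0.004,"z": 0,"wx": 0,"wy": 0,"wz": 0,"hand": 0.6},{"x": -0.18,"y": -0.006,"z": 0,"wx": 0,"wy": 0,"wz": 0,"hand": 0.6},{"x": -0.24,"y": -0.009,"z": 0,"wx": 0,"wy": 0,"wz": 0,"hand": 0.6},{"x": -0.3,"y": -0.011,"z": 0,"wx": 0,"wy": 0,"wz": 0,"hand": 0.6},{"x": -0.36,"y": -0.013,"z": 0,"wx": 0,"wy": 0,"wz": 0,"hand": 0.6},{"x": -0.362,"y": -0.013,"z": 0.055,"wx": 0,"wy": 0,"wz": 0,"hand": 0.6},{"x": -0.362,"y": -0.013,"z": 0.111,"wx": 0,"wy": 0,"wz": 0,"hand": 0.6}]'

```text
time: 2.1
tool_pos: [0.3709, -0.208, 0.1445]
tool_rot: [3.14, 0.001, 1.442]
contact_force: [0.5, -0.5, -1.6]
opening: 0.0549
```

```bash
python3 - <<'E'
from h import *
cv2.imwrite("pics/scene1.png",cv2.resize(viewer.read_camera("scene")[80:300,120:420,::-1],None,fx=2,fy=2))
s=monitor.observe(); print(s["tool_pos"],s["contact_force"])
E
```

```text
[ 0.36726123 -0.20458698  0.13816024] [-4.33527943  1.91694597 -5.30798517]
```

View pics/scene1.png

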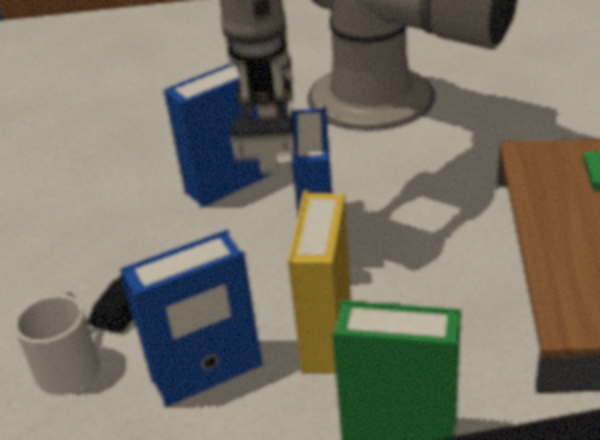

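The gripper is behind the target blue file, with its fingers near crop (262,150) and the file at (310,150). Nothing else is close, so I'll push gently.

Emit:
move_arm --deltas '[{"x": 0.006,"y": 0,"z": 0,"wx": 0,"wy": 0,"wz": 0,"hand": 0.6},{"x": 0.012,"y": 0,"z": 0,"wx": 0,"wy": 0,"wz": 0,"hand": 0.6},{"x": 0.017,"y": 0,"z": 0,"wx": 0,"wy": 0,"wz": 0,"hand": 0.6},{"x": 0.022,"y": 0,"z": 0,"wx": 0,"wy": 0,"wz": 0,"hand": 0.6},{"x": 0.027,"y": 0,"z": 0,"wx": 0,"wy": 0,"wz": 0,"hand": 0.6},{"x": 0.032,"y": 0,"z": 0,"wx": 0,"wy": 0,"wz": 0,"hand": 0.6},{"x": 0.037,"y": 0,"z": 0,"wx": 0,"wy": 0,"wz": 0,"hand": 0.6},{"x": 0.042,"y": 0,"z": 0,"wx": 0,"wy": 0,"wz": 0,"hand": 0.6}]'

```text
time: 3.15
tool_pos: [0.3764, -0.1647, 0.1456]
tool_rot: [-3.141, -0.0, 1.444]
contact_force: [0.3, -1.3, 1.0]
opening: 0.0547
```

Emit:
move_arm --deltas '[{"x": 0.005,"y": 0,"z": 0,"wx": 0,"wy": 0,"wz": 0,"hand": 0.6},{"x": 0.01,"y": 0,"z": 0,"wx": 0,"wy": 0,"wz": 0,"hand": 0.6},{"x": 0.015,"y": 0,"z": 0,"wx": 0,"wy": 0,"wz": 0,"hand": 0.6},{"x": 0.02,"y": 0,"z": 0,"wx": 0,"wy": 0,"wz": 0,"hand": 0.6},{"x": 0.025,"y": 0,"z": 0,"wx": 0,"wy": 0,"wz": 0,"hand": 0.6},{"x": 0.03,"y": 0,"z": 0,"wx": 0,"wy": 0,"wz": 0,"hand": 0.6},{"x": 0.035,"y": 0,"z": 0,"wx": 0,"wy": 0,"wz": 0,"hand": 0.6},{"x": 0.035,"y": 0,"z": 0,"wx": 0,"wy": 0,"wz": 0,"hand": 0.6}]'

```text
time: 4.15
tool_pos: [0.3808, -0.1301, 0.1457]
tool_rot: [3.142, -0.0, 1.445]
contact_force: [0.1, 0.0, -0.9]
opening: 0.0552
```

```bash
python3 - <<'E'
from h import *
cv2.imwrite("pics/scene2.png",cv2.resize(viewer.read_camera("scene")[80:300,120:420,::-1],None,fx=2,fy=2))
s=monitor.observe(); print(s["tool_pos"],s["contact_force"])
E
```

```text
[ 0.38087306 -0.13027865  0.14572549] [ 1.23370881 -0.42215332 -0.19757265]
```

View pics/scene2.png

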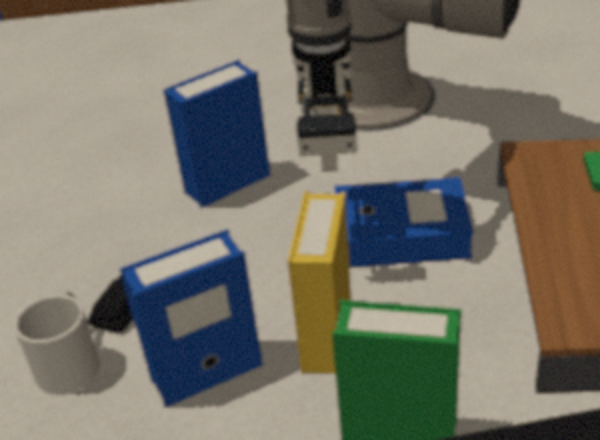

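The file has tipped and lies label up, with its label at crop (427,207). It may still be settling. I'll back off and measure it.

Emit:
move_arm --deltas '[{"x": -0.02,"y": 0,"z": 0,"wx": 0,"wy": 0,"wz": 1,"hand": 0.6},{"x": -0.04,"y": 0,"z": 0,"wx": 0,"wy": 0,"wz": 2,"hand": 0.6},{"x": -0.06,"y": 0,"z": 0,"wx": 0,"wy": 0,"wz": 3.7,"hand": 0.6},{"x": -0.08,"y": 0,"z": 0,"wx": 0,"wy": 0,"wz": 3.7,"hand": 0.6},{"x": -0.08,"y": 0,"z": 0,"wx": 0,"wy": 0,"wz": 3.7,"hand": 0.6}]'

```text
time: 4.82
tool_pos: [0.3707, -0.2108, 0.1456]
tool_rot: [3.141, 0.0, 1.378]
contact_force: [0.4, 0.2, -0.4]
opening: 0.0551
```

```bash
cat > m.py <<'E'
from h import *
import sys
im=viewer.read_camera("top")[:,:,::-1].copy(); hsv=cv2.cvtColor(im,cv2.COLOR_BGR2HSV); H,S,V=cv2.split(hsv)
m=(H>100)&(H<125)&(S>110)&(V>40); o=np.zeros_like(m,np.uint8); o[175:262,235:375]=m[175:262,235:375]
o=cv2.morphologyEx(o,cv2.MORPH_CLOSE,np.ones((21,21)))
cs,_=cv2.findContours(o,cv2.RETR_EXTERNAL,cv2.CHAIN_APPROX_NONE)
r,b=rect("top",o,.05); c=np.array(b,float)
M=np.array([514.5,101]); a=np.radians(-11); A=np.array([[np.cos(a),np.sin(a)],[-np.sin(a),np.cos(a)]])
print("rect",r,"\nshelf-frame corners",((c-M)@A.T).round(1).tolist())
s=monitor.observe(); print("t",s["time"],s["tool_pos"],np.degrees(s["tool_rot"][2]),s["contact_force"],"tcp shelf",A@(s["tool_pos"][:2]*1000-M))
cv2.drawContours(im,[np.round(proj("top",np.c_[c/1000,np.full(4,.05)])).astype(int)],-1,(0,0,255),1)
cv2.imwrite(f"pics/{sys.argv[1]}.png",cv2.resize(im[80:300,170:450],None,fx=2.5,fy=2.5,interpolation=cv2.INTER_CUBIC))
E
python3 m.py top2
```

```text
rect ((391.2296447753906, -29.385292053222656), (187.0228271484375, 126.43388366699219), 82.94390106201172) 
shelf-frame corners [[-152.8, -249.1], [-26.6, -240.5], [-39.5, -53.9], [-165.6, -62.6]]
t 4.875 [ 0.37057541 -0.20993545  0.14557974] 78.98049918485654 [-0.89522244 -0.46159897 -0.15250474] tcp shelf [ -81.95100517 -332.68479801]
```

View pics/top2.png

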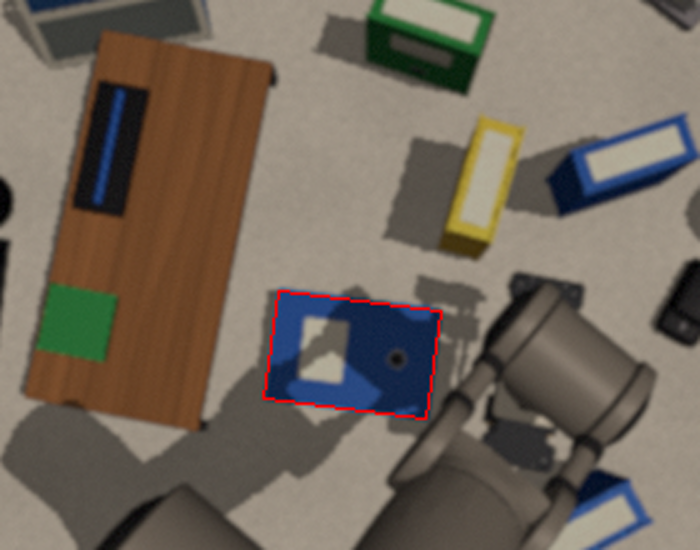

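The file is flat, label up and clear of the shelf by about 55 to 60 mm. It is yawed +3.9° to the shelf. Next I'll descend and open the fingers wider for a two-point push.

Emit:
move_arm --deltas '[{"x": 0,"y": -0.002,"z": 0.03,"wx": 0,"wy": 0,"wz": 0,"hand": 0.8},{"x": 0,"y": -0.004,"z": 0.06,"wx": 0,"wy": 0,"wz": 0,"hand": 0.8},{"x": 0,"y": -0.006,"z": 0.09,"wx": 0,"wy": 0,"wz": 0,"hand": 0.8},{"x": 0,"y": -0.006,"z": 0.108,"wx": 0,"wy": 0,"wz": 0,"hand": 0.8},{"x": 0,"y": -0.006,"z": 0.115,"wx": 0,"wy": 0,"wz": 0,"hand": 0.8},{"x": 0.02,"y": -0.006,"z": 0.115,"wx": 0,"wy": 0,"wz": 0,"hand": 0.8},{"x": 0.04,"y": -0.006,"z": 0.115,"wx": 0,"wy": 0,"wz": 0,"hand": 0.8},{"x": 0.055,"y": -0.006,"z": 0.115,"wx": 0,"wy": 0,"wz": 0,"hand": 0.8}]'

```text
time: 5.88
tool_pos: [0.3757, -0.1537, 0.0311]
tool_rot: [3.141, 0.0, 1.381]
contact_force: [-0.1, -0.5, -0.1]
opening: 0.0737
```

Emit:
move_arm --deltas '[{"x": 0.006,"y": 0,"z": 0,"wx": 0,"wy": 0,"wz": 0,"hand": 0.8},{"x": 0.012,"y": 0,"z": 0,"wx": 0,"wy": 0,"wz": 0,"hand": 0.8},{"x": 0.018,"y": 0,"z": 0,"wx": 0,"wy": 0,"wz": 0,"hand": 0.8},{"x": 0.024,"y": 0,"z": 0,"wx": 0,"wy": 0,"wz": 0,"hand": 0.8},{"x": 0.03,"y": 0,"z": 0,"wx": 0,"wy": 0,"wz": 0,"hand": 0.8},{"x": 0.036,"y": 0,"z": 0,"wx": 0,"wy": 0,"wz": 0,"hand": 0.8},{"x": 0.042,"y": 0,"z": 0,"wx": 0,"wy": 0,"wz": 0,"hand": 0.8},{"x": 0.048,"y": 0,"z": 0,"wx": 0,"wy": 0,"wz": 0,"hand": 0.8}]'

```text
time: 6.88
tool_pos: [0.3847, -0.1074, 0.0308]
tool_rot: [3.141, 0.0, 1.38]
contact_force: [-0.8, -3.7, 0.7]
opening: 0.0735
```

```bash
python3 m.py top3
```

```text
rect ((407.183837890625, 11.293724060058594), (160.99777221679688, 125.84979248046875), 80.13128662109375) 
shelf-frame corners [[-149.6, -190.3], [-23.7, -187.8], [-26.9, -26.8], [-152.7, -29.3]]
t 6.925 [ 0.3847774  -0.10681683  0.03077579] 79.03826809076122 [ 0.18980455 -0.50188453  1.01408139] tcp shelf [ -87.68590903 -228.7508836 ]
```

View pics/top3.png

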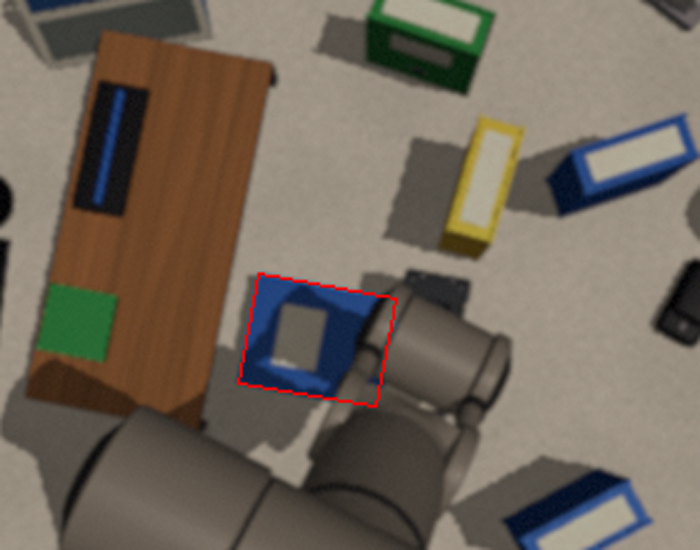

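The file now sits within about 1° of the shelf's direction, with its far end 28 mm short of the front edge. It is centred at sx ≈ -90, so I'll keep pushing.

Emit:
move_arm --deltas '[{"x": 0.01,"y": 0,"z": 0,"wx": 0,"wy": 0,"wz": 0,"hand": 0.8},{"x": 0.02,"y": 0,"z": 0,"wx": 0,"wy": 0,"wz": 0,"hand": 0.8},{"x": 0.03,"y": 0,"z": 0,"wx": 0,"wy": 0,"wz": 0,"hand": 0.8},{"x": 0.04,"y": 0,"z": 0,"wx": 0,"wy": 0,"wz": 0,"hand": 0.8},{"x": 0.05,"y": 0,"z": 0,"wx": 0,"wy": 0,"wz": 0,"hand": 0.8},{"x": 0.06,"y": 0,"z": 0,"wx": 0,"wy": 0,"wz": 0,"hand": 0.8},{"x": 0.07,"y": 0,"z": 0,"wx": 0,"wy": 0,"wz": 0,"hand": 0.8},{"x": 0.08,"y": 0,"z": 0,"wx": 0,"wy": 0,"wz": 0,"hand": 0.8}]'

```text
time: 7.92
tool_pos: [0.3995, -0.0282, 0.0307]
tool_rot: [-3.141, 0.0, 1.38]
contact_force: [-1.0, -4.3, 3.9]
opening: 0.0733
```

Emit:
move_arm --deltas '[{"x": 0.01,"y": 0,"z": 0,"wx": 0,"wy": 0,"wz": 0,"hand": 0.8},{"x": 0.02,"y": 0,"z": 0,"wx": 0,"wy": 0,"wz": 0,"hand": 0.8},{"x": 0.03,"y": 0,"z": 0,"wx": 0,"wy": 0,"wz": 0,"hand": 0.8},{"x": 0.04,"y": 0,"z": 0,"wx": 0,"wy": 0,"wz": 0,"hand": 0.8},{"x": 0.05,"y": 0,"z": 0,"wx": 0,"wy": 0,"wz": 0,"hand": 0.8},{"x": 0.06,"y": 0,"z": 0,"wx": 0,"wy": 0,"wz": 0,"hand": 0.8},{"x": 0.07,"y": 0,"z": 0,"wx": 0,"wy": 0,"wz": 0,"hand": 0.8},{"x": 0.08,"y": 0,"z": 0,"wx": 0,"wy": 0,"wz": 0,"hand": 0.8}]'

```text
time: 8.93
tool_pos: [0.4142, 0.0502, 0.0307]
tool_rot: [-3.14, 0.0, 1.38]
contact_force: [-1.4, -6.0, 3.2]
opening: 0.0736
```

```bash
python3 m.py top4 | tail -1; python3 - <<'E'
from h import *
cv2.imwrite("pics/scene4.png",cv2.resize(viewer.read_camera("scene")[80:300,220:520,::-1],None,fx=2,fy=2))
E
```

```text
t 8.975 [0.41434155 0.05118379 0.03065546] 79.07733349096453 [0.21913412 0.77894495 0.67056983] tcp shelf [-88.81287939 -68.01208103]
```

View pics/scene4.png

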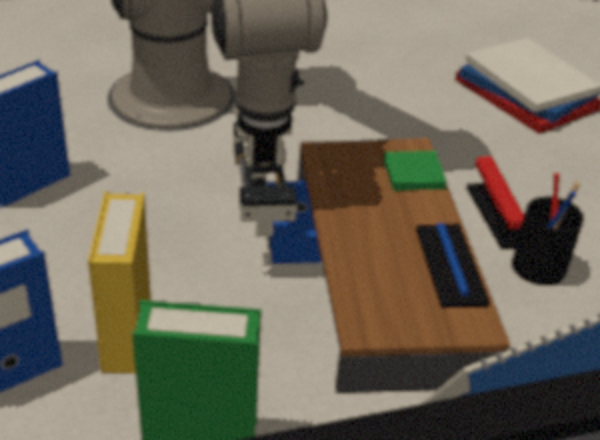

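The file is sliding straight in (near part at crop (295,235)) and the gripper clears the shelf top. The last stretch will be slower.

Emit:
move_arm --deltas '[{"x": 0.006,"y": 0,"z": 0,"wx": 0,"wy": 0,"wz": 0,"hand": 0.8},{"x": 0.012,"y": 0,"z": 0,"wx": 0,"wy": 0,"wz": 0,"hand": 0.8},{"x": 0.018,"y": 0,"z": 0,"wx": 0,"wy": 0,"wz": 0,"hand": 0.8},{"x": 0.024,"y": 0,"z": 0,"wx": 0,"wy": 0,"wz": 0,"hand": 0.8},{"x": 0.03,"y": 0,"z": 0,"wx": 0,"wy": 0,"wz": 0,"hand": 0.8},{"x": 0.036,"y": 0,"z": 0,"wx": 0,"wy": 0,"wz": 0,"hand": 0.8},{"x": 0.042,"y": 0,"z": 0,"wx": 0,"wy": 0,"wz": 0,"hand": 0.8},{"x": 0.046,"y": 0,"z": 0,"wx": 0,"wy": 0,"wz": 0,"hand": 0.8}]'

```text
time: 10.02
tool_pos: [0.4235, 0.0952, 0.0307]
tool_rot: [-3.142, -0.0, 1.38]
contact_force: [-1.3, -1.6, -2.6]
opening: 0.0736
```

Emit:
move_arm --deltas '[{"x": 0.001,"y": 0,"z": 0,"wx": 0,"wy": 0,"wz": 0,"hand": 0.8},{"x": 0.002,"y": 0,"z": 0,"wx": 0,"wy": 0,"wz": 0,"hand": 0.8},{"x": 0.003,"y": 0,"z": 0,"wx": 0,"wy": 0,"wz": 0,"hand": 0.8},{"x": 0.004,"y": 0,"z": 0,"wx": 0,"wy": 0,"wz": 0,"hand": 0.8},{"x": 0.005,"y": 0,"z": 0,"wx": 0,"wy": 0,"wz": 0,"hand": 0.8},{"x": 0.006,"y": 0,"z": 0,"wx": 0,"wy": 0,"wz": 0,"hand": 0.8}]'

```text
time: 10.78
tool_pos: [0.4246, 0.1007, 0.0307]
tool_rot: [3.142, -0.0, 1.38]
contact_force: [-0.2, -2.8, -0.4]
opening: 0.0732
```

```bash
python3 m.py top5 | tail -1
```

```text
Traceback (most recent call last):
  File "m.py", line 7, in <module>
    r,b=rect("top",o,.05); c=np.array(b,float)
        ~~~~^^^^^^^^^^^^^
  File "h.py", line 16, in rect
    c=max(cs,key=cv2.contourArea)[:,0]
      ~~~^^^^^^^^^^^^^^^^^^^^^^^^
ValueError: max() iterable argument is empty
```

Emit:
move_arm --deltas '[{"x": 0.001,"y": 0,"z": 0,"wx": 0,"wy": 0,"wz": 0,"hand": 0.8},{"x": 0.002,"y": 0,"z": 0,"wx": 0,"wy": 0,"wz": 0,"hand": 0.8},{"x": 0.003,"y": 0,"z": 0,"wx": 0,"wy": 0,"wz": 0,"hand": 0.8},{"x": 0.004,"y": 0,"z": 0,"wx": 0,"wy": 0,"wz": 0,"hand": 0.8}]'

```text
time: 11.32
tool_pos: [0.4254, 0.1047, 0.0307]
tool_rot: [3.142, -0.0, 1.38]
contact_force: [0.2, -3.3, -1.2]
opening: 0.0735
```

Emit:
move_arm --deltas '[{"x": 0.001,"y": 0,"z": 0,"wx": 0,"wy": 0,"wz": 0,"hand": 0.8},{"x": 0.002,"y": 0,"z": 0,"wx": 0,"wy": 0,"wz": 0,"hand": 0.8}]'

```text
time: 11.58
tool_pos: [0.4253, 0.1052, 0.0307]
tool_rot: [-3.141, 0.002, 1.38]
contact_force: [-3.6, -19.6, 2.7]
opening: 0.0732
```

The force rose to 20 N at the predicted depth, so the file is against the back stop. I'll retreat.

Emit:
move_arm --deltas '[{"x": -0.01,"y": 0,"z": 0,"wx": 0,"wy": 0,"wz": 0,"hand": 0.8},{"x": -0.03,"y": 0,"z": 0,"wx": 0,"wy": 0,"wz": 0,"hand": 0.8},{"x": -0.06,"y": 0,"z": 0,"wx": 0,"wy": 0,"wz": 0,"hand": 0.8},{"x": -0.08,"y": 0,"z": -0.03,"wx": 0,"wy": 0,"wz": 0,"hand": 0.8},{"x": -0.08,"y": 0,"z": -0.09,"wx": 0,"wy": 0,"wz": 0,"hand": 0.8},{"x": -0.08,"y": 0,"z": -0.15,"wx": 0,"wy": 0,"wz": 0,"hand": 0.8},{"x": -0.08,"y": 0,"z": -0.2,"wx": 0,"wy": 0,"wz": 0,"hand": 0.8},{"x": -0.08,"y": 0,"z": -0.2,"wx": 0,"wy": 0,"wz": 0,"hand": 0.8}]'

```text
time: 12.58
tool_pos: [0.4128, 0.028, 0.2344]
tool_rot: [3.132, -0.002, 1.38]
contact_force: [-0.6, 0.1, -0.2]
opening: 0.0734
```

```bash
python3 - <<'E'
from h import *
t=viewer.read_camera("top")[:,:,::-1]; s=viewer.read_camera("scene")[:,:,::-1]
hsv=cv2.cvtColor(t.copy(),cv2.COLOR_BGR2HSV);H,S,V=cv2.split(hsv)
m=(H>15)&(H<35)&(S>110)&(V>90); o=np.zeros_like(m); o[120:190,340:390]=m[120:190,340:390]
print("yellow",rect("top",o,.19)[0])
a=cv2.resize(t[80:280,170:370],(400,400)); b=cv2.resize(s[100:300,280:480],(400,400)); cv2.imwrite("pics/end.png",np.hstack([a,b]))
print(monitor.observe()["time"],monitor.observe()["contact_force"])
E
```

```text
yellow ((570.977783203125, -169.60336303710938), (53.21696472167969, 128.06680297851562), 73.56388854980469)
12.675 [ 0.26429386  0.74689023 -0.34074276]
```

View pics/end.png

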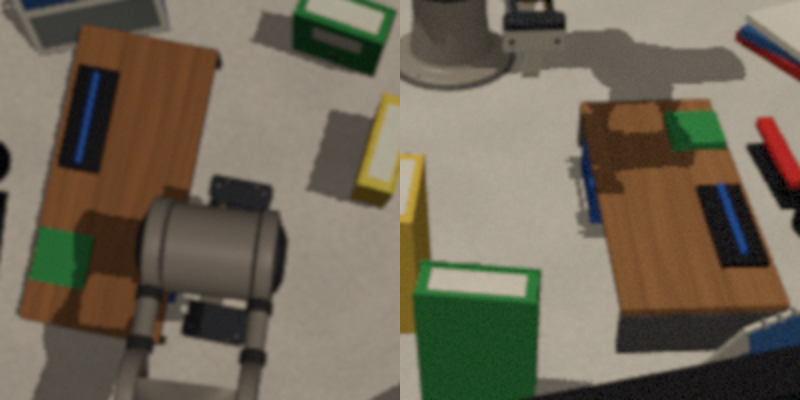

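```bash
python3 - <<'E'
from h import *
s=viewer.read_camera("scene")[:,:,::-1].copy()
a=np.radians(-11); ex=np.array([np.cos(a),np.sin(a)]);ey=np.array([-np.sin(a),np.cos(a)])
M=np.array([.5145,.101]); im=cv2.resize(s[140:240,350:420],(700,1000)[::1],interpolation=cv2.INTER_CUBIC)
for sy,col in ((-.002,(0,0,255)),(-.014,(0,255,255))):
    P=[np.r_[M+ex*x+ey*sy,z] for x,z in ((-.154,.0),(-.154,.05),(-.024,.05),(-.024,0))]
    q=((proj("scene",P)-[350,140]+.5)*10).astype(int); cv2.polylines(im,[q],True,col,1)
cv2.imwrite("pics/end2.png",cv2.resize(im[:,:],(420,600)))
E
```

```text
(no output)
```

View pics/end2.png

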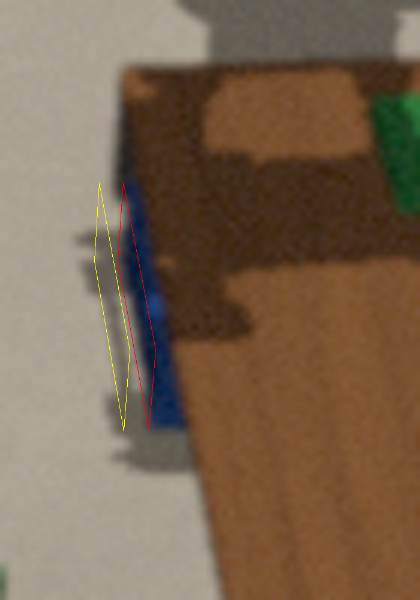

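The blue edge lies on the predicted -2 mm outline (red), well inside the -14 mm limit (yellow), and parallel to it. I'll hand in.

```bash
python3 -c "
from cell import robot
print(robot.hand_in())"
```

```text
the job is handed in; nothing more can be done
None
```

The blue file farthest to the robot's left is lying flat, label up, under the shelf and against the back stop. I tipped it with the fingers at about 145 mm height. I then slid it in with a two-finger push on its underside until the force rose to about 20 N. The job was handed in at about 13 s of the 53 s allowed, and the hand-in reported no verdict.

**Last checks:**
- **Blue file:** The near end matches the outline predicted for 2 mm proud of the front edge, and looks parallel to it. I measured its angle as about 1° off the shelf's direction early in the push, and did not measure it again after the file was home.
- **Yellow file:** Its measured position changed by less than 1 mm and it still stands.
- **Other things on the desk:** I saw no contact with the mug, pen pot, stapler or mouse in the pictures, but I did not measure their positions.
- **Arm:** It stopped clear of everything, with about 0 N of contact force.

One top-view measurement failed because the file was hidden by the arm and shelf. I used the force rise and the scene camera for that check instead.

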